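# Sort the mass canisters by feel

### The arm

A 7-joint arm with a two-finger parallel gripper is mounted at the origin on a cart in front of the work surface, level with it; the furniture and walls round the work are solid. World frame = base frame: x ahead of the robot, y to its left, z up, the work surface at z = 0. Lengths are in mm, angles in rad, forces in N, time in s.
With the tool pointing down it reaches from about 425 to 875 mm from the base axis. Payload 8.4 kg.
Tool frame: the origin (TCP) lies midway between the tips of the shut fingers; the grasp point (between the pads) lies 19 mm behind it; z points along the fingers, y is the line along which they close (so a half turn about z gives the same grasp; the last joint's range is limited). The gripper opens to 87 mm and grips with 3 to 60 N. Pads are 19 mm wide; open, the fingers measure 117 mm over their backs; the gripper's body (75 mm by 190 mm) begins 51 mm behind the grasp point.
Start: joints at [-1.262, 0.333, 0.04, 1.465, -0.013, 1.343, -0.059], TCP at [257.782, 596.667, 222.546] pointing down, gripper open.
Joint ranges: [-2.58, 2.58], [-0.38, 2.09], [-1.3, 1.39], [0.25, 2.4], [-1.5, 4.64], [0.08, 2.09], [-2.65, 2.65]. Speed limits (rad/s): [2.22, 2.22, 2.79, 2.79, 3.14, 3.14, 3.14].

### API

Orientations are given as a rotation vector (axis times angle).
In Python, from rig import sense, viewer, order gives the robot as it stands. The module is installed in compiled form; this text tells all that it offers.
- The arm moves only by the tool jog_arm, never from a script. Its argument "commands" is a list of rows, each a list of 2 entries, a list of its own where there are three numbers: the shift along the tool's x, y, z in m, then the turn about the tool's z in units of 6 degrees (1.0 is 6 degrees). A call has 1 to 5 rows; each row shifts and turns the commanded pose from where the row before left it, along the tool's axes as they then stand; what a row does not reach is not made up. A row lasts 1/10 s, in which the tool goes at most 50 mm and 8.59 degrees, less where a joint would pass 70% of its speed; a pose out of reach is approached as far as the arm can. A call with a gripper value outside its range is refused whole. "claw" is the opening, from 0 (shut) to 1 (fully open), set as the call begins (left out, the last holds). The fingers move at their own pace and stop on an object; "grip_force" is the grip in N (left out, the last holds). Time passes only in rows, so rows that do not move let the fingers close. It gives the time, the measured TCP pose, the force, the opening and the grip force at its end, in the units of the state.
- sense(): the state, without advancing time (a new reading comes with each control period).
- viewer.grab_frame(name): name is "side" or "top"; returns the picture (420x560x3 uint8, blue, green, red); there is no depth.
- viewer.get_calibration(name): a dict with "camera_matrix" (3x3 intrinsics, pixels), "extrinsics" (4x4, takes a point from world to camera coordinates). Camera axes: x right, y down, z forward; pixel columns grow to the right and rows downward; lengths in mm; the calibration is good to about 2 mm. A picture is of the moment at which its call begins. get_calibration takes no time and is no camera call.
- order.sign_off(): hands the job in; it is judged then, once.
The state is a dict: "time": time; "joint_pos": joint angles; "qvel": joint speeds; "joint_efforts": joint torques, N m; "ee_pos": TCP position; "orientation": TCP orientation; "ft_force": force on the tool from outside, world axes, zero at the start; "torque": the same for the moment, N m; "grip_width": finger opening in mm; "gripper_force": force on a finger pad.
Only numpy, scipy, OpenCV 4.12 (cv2) and the standard library are available. Lean on these libraries where they do the work, as an engineer would, in place of code of your own. Each camera call takes 0.05 s, during which the arm holds its last target. There are 200 camera calls.

### The job

Three sealed canisters that look exactly alike stand in the divided wooden box, but the weights hidden inside them differ: one is heavy, one middling, one light. Lift them to feel which is which, then stand the heaviest upright on the middle of the balance's pan and the lightest upright in the grey tray, setting them down gently without letting them drop, and leave the middling one standing in the box. Do not tip any canister over, and leave the beaker, the jar and the marker where they are.

Things in the scene. Friction and masses are not known exactly. Their poses are not given: they have to be found in the camera images.
- canister_a: one of three canisters alike to the eye: pale grey-white cylinder 44 mm in diameter, blue screw cap (fixed) on the top 18 mm, 110 mm tall in all; origin at the centre of its underside, z up along its axis. The three weigh about 0.7 kg, 0.36 kg and 0.12 kg with what is inside (within 10 percent); which is which changes from start to start
- canister_b: one of three canisters alike to the eye: pale grey-white cylinder 44 mm in diameter, blue screw cap (fixed) on the top 18 mm, 110 mm tall in all; origin at the centre of its underside, z up along its axis. The three weigh about 0.7 kg, 0.36 kg and 0.12 kg with what is inside (within 10 percent); which is which changes from start to start
- canister_c: one of three canisters alike to the eye: pale grey-white cylinder 44 mm in diameter, blue screw cap (fixed) on the top 18 mm, 110 mm tall in all; origin at the centre of its underside, z up along its axis. The three weigh about 0.7 kg, 0.36 kg and 0.12 kg with what is inside (within 10 percent); which is which changes from start to start
- box: fixed wooden box without a lid, 104 mm (x) by 285 mm (y), walls 42 mm high and 6 mm thick, floor 6 mm thick, split by two walls into three compartments 92 by 87 mm side by side along its y axis, centres at y = -93, 0 and 93 mm, one canister loose in each; origin at the centre of its underside, y along the box
- balance: fixed black pocket balance, 128 mm (x) by 88 mm (y), flat top 20 mm high; its clear cover, hinged along its +x edge, stands open leaning back and reaches 145 mm high; two keys stand 2 mm proud at the -x, -y corner; origin at the centre of its underside; it stands either on the robot's left or on its right, on the other side of the box from the tray
- balance_pan (a point): centre of the balance's square pan, on its top face, 20 mm above the worktop
- balance_cover (a joint): hinge of the balance's clear cover: 0 shut over the pan, 1.92 rad fully open; starts open, falls shut over the pan if knocked forward
- tray: fixed blue-grey dissection tray, 208 mm (x) by 159 mm (y), 46 mm high, flat inside 180 by 132 mm, floor 2.5 mm thick; origin at the centre of its underside; it stands either on the robot's left or on its right, on the other side of the box from the balance
- beaker: bystander: loose small clear beaker, 55 by 61 mm, 68 mm tall, behind the box; origin at the centre of its underside
- jar: bystander: loose specimen jar with a yellow lid, 51 mm in diameter, 59 mm tall, behind the box; origin at the centre of its underside
- marker: bystander: loose black and white marker pen, 120 mm long along its y axis, 18 mm thick, lying behind the box; origin at the centre of its underside

How it is judged (in metres and radians):
At the end, for the whole second after the job is handed in: The canister on the balance presses with over 5 N (the heaviest), within 22 mm of the pan's centre, foot under 27 mm high; one on the tray's floor presses with 0.5 to 2.2 N (the lightest); the other stands on the box's floor; all upright within 0.12 rad and at rest (under 0.02 m/s) (((contact force between canister_a and balance above 5 N and horizontal distance between canister_a and balance_pan below 0.022 m and height (world z) of canister_a below 0.027 m) or (contact force between canister_b and balance above 5 N and horizontal distance between canister_b and balance_pan below 0.022 m and height (world z) of canister_b below 0.027 m) or (contact force between canister_c and balance above 5 N and horizontal distance between canister_c and balance_pan below 0.022 m and height (world z) of canister_c below 0.027 m)) and ((contact force between canister_a and tray between 0.5 and 2.2 N and x of canister_a in the frame of tray between -0.085 and 0.085 m and y of canister_a in the frame of tray between -0.062 and 0.062 m and height (world z) of canister_a below 0.012 m) or (contact force between canister_b and tray between 0.5 and 2.2 N and x of canister_b in the frame of tray between -0.085 and 0.085 m and y of canister_b in the frame of tray between -0.062 and 0.062 m and height (world z) of canister_b below 0.012 m) or (contact force between canister_c and tray between 0.5 and 2.2 N and x of canister_c in the frame of tray between -0.085 and 0.085 m and y of canister_c in the frame of tray between -0.062 and 0.062 m and height (world z) of canister_c below 0.012 m)) and ((contact force between canister_a and box above 1 N and x of canister_a in the frame of box between -0.052 and 0.052 m and y of canister_a in the frame of box between -0.142 and 0.142 m and height (world z) of canister_a below 0.014 m) or (contact force between canister_b and box above 1 N and x of canister_b in the frame of box between -0.052 and 0.052 m and y of canister_b in the frame of box between -0.142 and 0.142 m and height (world z) of canister_b below 0.014 m) or (contact force between canister_c and box above 1 N and x of canister_c in the frame of box between -0.052 and 0.052 m and y of canister_c in the frame of box between -0.142 and 0.142 m and height (world z) of canister_c below 0.014 m)) and angle between each of canister_a, canister_b, canister_c's own z axis and vertical below 0.12 rad and linear speed of each of canister_a, canister_b, canister_c below 0.02 m/s); the robot touches nothing.
It fails at once if a canister was tipped by more than 0.6 rad (angle between any of canister_a, canister_b, canister_c's own z axis and vertical above 0.6 rad).
It fails at once if a canister was dropped: it fell faster than 0.4 m/s (about 8 mm of free fall) out of the fingers ((linear speed of canister_a above 0.4 m/s and contact force between canister_a and the fingers below 0.1 N) or (linear speed of canister_b above 0.4 m/s and contact force between canister_b and the fingers below 0.1 N) or (linear speed of canister_c above 0.4 m/s and contact force between canister_c and the fingers below 0.1 N)).
It fails at once if the beaker was moved by more than 40 mm (distance of beaker from where it was at the start of the episode above 0.04 m).
It fails at once if the jar was moved by more than 40 mm (distance of jar from where it was at the start of the episode above 0.04 m).
It fails at once if the marker was moved by more than 40 mm (distance of marker from where it was at the start of the episode above 0.04 m).
It also fails if it takes over 69 s, if anything falls off the work surface, if the arm or the gripper's body presses on something with over 40 N, if the wrist force passes 120 N, or if a joint passes its speed limit or range.

## Working session

There is one attempt and no reset: what is moved stays moved. The work goes in short steps, Python scripts to look and compute and a tool call to move; the robot and the scene stay as the last step left them, time stands still between calls to the robot, and variables do not carry over. Pictures are saved under pics/ and viewed, at most 10 in all, crops included, and the job is handed in when it is done.

Besides the shell and the picture viewer there is one more tool, called as name(argument=value, ...), one argument or row to a line, values as JSON. jog_arm: Moves the arm, as the interface text tells. Its arguments: {"type":"object","properties":{"commands":{"type":"array","items":{"type":"array"}},"claw":{"type":"number"},"grip_force":{"type":"number"}},"required":["commands"]}

```bash
mkdir -p pics; python3 - <<'E'
from rig import sense, viewer
import cv2, numpy as np
s=sense(); print({k:np.round(v,3).tolist() for k,v in s.items()})
for n in("top","side"):
    f=viewer.grab_frame(n); cv2.imwrite(f"pics/{n}0.png",f)
    c=viewer.get_calibration(n); print(n,np.round(c["camera_matrix"],1).tolist(),np.round(c["extrinsics"],3).tolist())
E
```

```text
{'time': 0.0, 'joint_pos': [-1.262, 0.334, 0.04, 1.466, -0.013, 1.343, -0.058], 'qvel': [0.0, -0.001, -0.002, -0.001, -0.0, -0.0, 0.002], 'joint_efforts': [-0.001, -65.635, 1.335, -40.381, -0.06, 0.045, 0.0], 'ee_pos': [257.626, 596.256, 221.648], 'orientation': [-0.636, -3.076, 0.003], 'ft_force': [0.146, -0.47, 0.678], 'torque': [-0.005, -0.016, 0.02], 'gripper_force': 0.0, 'grip_width': 86.652}
top [[388.8, 0.0, 289.6], [0.0, 388.8, 202.8], [0.0, 0.0, 1.0]] [[-0.003, -1.0, 0.001, 17.46], [-0.999, 0.003, -0.052, 614.885], [0.052, -0.001, -0.999, 951.064], [0.0, 0.0, 0.0, 1.0]]
side [[400.7, 0.0, 275.0], [0.0, 400.7, 211.9], [0.0, 0.0, 1.0]] [[0.976, -0.214, 0.027, -574.001], [-0.068, -0.426, -0.902, 91.838], [0.205, 0.879, -0.431, 997.226], [0.0, 0.0, 0.0, 1.0]]
```

View pics/top0.png

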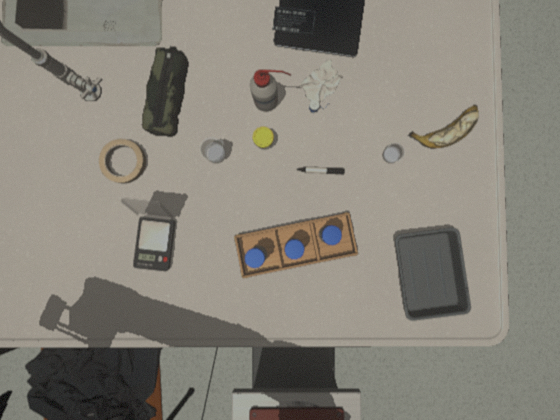

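View pics/side0.png

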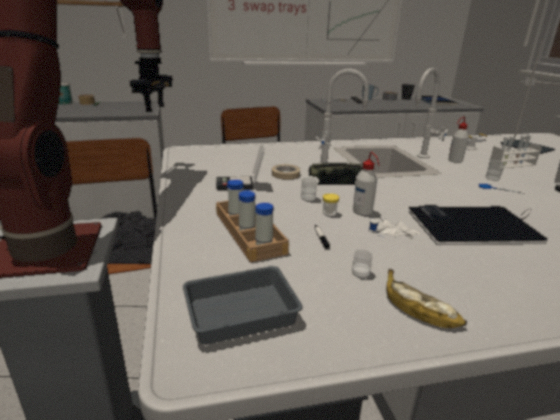

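Top view: blue caps at about (255,258), (294,249), (331,235), box rotated slightly. The balance is at (155,243) with its pan at (155,237), on the robot's left. The tray is at (431,272), on the right, and the beaker, jar and marker are behind the box. The side view agrees, with the balance cover standing open.

```bash
cat > h.py <<'E'
import cv2, numpy as np
from rig import sense, viewer
from scipy.spatial.transform import Rotation as Rn
def ray(n,uv,z):
    c=viewer.get_calibration(n);E=c["extrinsics"];K=c["camera_matrix"]
    R,t=np.array(E)[:3,:3],np.array(E)[:3,3]; o=-R.T@t; d=R.T@np.linalg.inv(K)@[uv[0],uv[1],1]
    return o+d*(z-o[2])/d[2]
def blobs(m,amin=40):
    cs,_=cv2.findContours(m.astype(np.uint8),cv2.RETR_EXTERNAL,cv2.CHAIN_APPROX_NONE)
    return [c for c in cs if cv2.contourArea(c)>amin]
def cyl_blue(f): 
    h=cv2.cvtColor(f,cv2.COLOR_BGR2HSV); return (h[...,0]>100)&(h[...,0]<130)&(h[...,1]>140)&(h[...,2]>60)
def go(x,y,z,ang=None):
    """shift in tool axes for a target world pose; ang = tool-y heading in deg (mod 180)"""
    s=sense(); R=Rn.from_rotvec(s["orientation"]).as_matrix(); p=np.array(s["ee_pos"])
    h=np.degrees(np.arctan2(R[1,1],R[0,1])); print("t",s["time"],"pos",p.round(1),"heading y",h.round(2),"tilt z",R[:,2].round(3))
    print("shift tool m",(R.T@(np.array([x,y,z])-p)/1000).round(4))
    if ang is not None:
        d=-((ang-h+90)%180-90); print("turn units (either +-30)",(d/6).round(3))
E
python3 - <<'E'
from h import *
f=cv2.imread("pics/top0.png")
for c in blobs(cyl_blue(f)):
    (u,v),r=cv2.minEnclosingCircle(c); m=cv2.moments(c)
    print("cap",u,v,r,m["m10"]/m["m00"],m["m01"]/m["m00"],ray("top",(u,v),116).round(1))
g=cv2.cvtColor(f,cv2.COLOR_BGR2GRAY);h=cv2.cvtColor(f,cv2.COLOR_BGR2HSV)
def rect(name,m,z,off,amin):
    for c in blobs(m,amin):
        c=c+np.array(off); b=cv2.boxPoints(cv2.minAreaRect(c)); P=np.array([ray("top",q,z) for q in b])
        e=P[1]-P[0];e2=P[2]-P[1]
        print(name,b.round(0).tolist(),P.mean(0).round(1),"sides",np.linalg.norm(e).round(1),np.linalg.norm(e2).round(1),"hdg",np.degrees([np.arctan2(e[1],e[0]),np.arctan2(e2[1],e2[0])]).round(1))
s=g[190:340,380:490]; rect("tray",s<95,46,(380,190),500)
s=g[210:285,120:190]; 
rect("balance",s<75,20,(120,210),300)
rect("pan",(s>140)&(np.arange(120,190)[None]>=138)&(np.arange(120,190)[None]<172)&(np.arange(210,285)[:,None]>218)&(np.arange(210,285)[:,None]<256),20,(120,210),100)
s=h[200:290,225:370]; rect("box",(s[...,0]<22)&(s[...,1]>85),42,(225,200),500)
cv2.imwrite("pics/crop.png",np.hstack([cv2.resize(f[200:290,110:190],None,fx=5,fy=5,interpolation=cv2.INTER_CUBIC)]))
E
```

```text
cap 332.0 234.84375 8.397981643676758 334.74836601307186 232.47058823529412 [538.2 -78.2 116. ]
tray [[393.0, 231.0], [458.0, 223.0], [470.0, 312.0], [405.0, 321.0]] [ 448.  -323.1   46. ] sides 159.1 213.8 hdg [ -82.5 -173.7]
balance [[133.0, 266.0], [140.0, 216.0], [176.0, 220.0], [169.0, 271.0]] [516.2 348.9  20. ] sides 124.9 90.0 hdg [ -6.2 -97.3]
pan [[138.0, 248.0], [141.0, 220.0], [169.0, 224.0], [166.0, 251.0]] [534.9 351.   20. ] sides 66.9 69.1 hdg [ -5.4 -96.5]
box [[233.0, 235.0], [349.0, 211.0], [357.0, 254.0], [242.0, 278.0]] [513.    1.7  42. ] sides 284.1 104.0 hdg [ -78.5 -168.9]
```

View pics/crop.png

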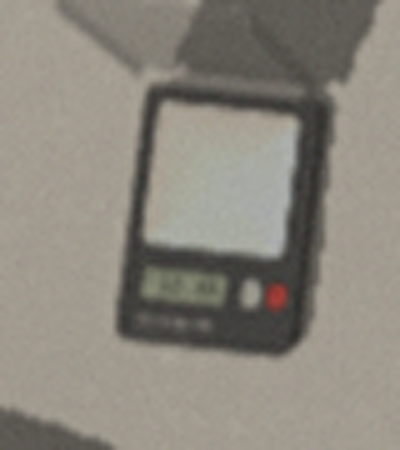

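The crop shows the pan with corners at full-frame (141,220), (170,222), (167,252), (139,249), so its centre is near (154.4,235.8). Sizes of box, tray and balance match the given ones. The cap mask was too strict, so I'll relax it.

```bash
cat >> h.py <<'E'
def caps(f,z=116):
    h=cv2.cvtColor(f,cv2.COLOR_BGR2HSV); m=((h[...,0]>100)&(h[...,0]<130)&(h[...,1]>120)&(h[...,2]>40)).astype(np.uint8)
    m=cv2.morphologyEx(m,cv2.MORPH_CLOSE,np.ones((5,5)))
    for c in blobs(m,80):
        (u,v),r=cv2.minEnclosingCircle(c); M=cv2.moments(c); q=(M["m10"]/M["m00"],M["m01"]/M["m00"])
        print("cap",np.round((u,v,r),1),"cen",np.round(q,1),"area r",np.sqrt(cv2.contourArea(c)/np.pi).round(1),"P",ray("top",q,z).round(1),ray("top",(u,v),z).round(1))
E
python3 - <<'E'
from h import *
f=cv2.imread("pics/top0.png"); caps(f)
print(ray("top",(154.4,235.8),20))
go(500,100,180,11.5)
E
```

```text
cap [254.2 257.4   9.4] cen [254.4 257.5] area r 8.7 P [488.7  94.1 116. ] [488.8  94.3 116. ]
cap [294.  248.6   9.1] cen [294.1 248.6] area r 8.7 P [508.2   6.1 116. ] [508.    6.2 116. ]
cap [331.3 234.5   9.4] cen [331.3 234.6] area r 8.8 P [538.8 -76.6 116. ] [539.1 -76.6 116. ]
[534.22626053 349.20341505  20.        ]
t 0.1 pos [257.6 596.3 221.7] heading y 66.64 tilt z [-0.001 -0.001 -1.   ]
shift tool m [-0.4193 -0.3594  0.0423]
turn units (either +-30) 9.189
```

Caps: L (489,94), M (508,6), R (539,-77), each consistent with its compartment centre. I'll go to L first.

jog_arm(
  commands=[
    [[-0.036,-0.032,0.0],0],
    [[-0.036,-0.032,0.0],0],
    [[-0.036,-0.032,0.0],0],
    [[-0.036,-0.032,0.0],0],
    [[-0.036,-0.032,0.0],0],
  ],
  claw=1,
  grip_force=30,
)

```text
time: 0.6
ee_pos: [360.0, 376.3, 222.3]
orientation: [-0.636, -3.076, 0.0]
ft_force: [1.2, 0.1, -0.0]
grip_width: 87.1
gripper_force: 0.0
```

jog_arm(
  commands=[
    [[-0.036,-0.032,0.0],0],
    [[-0.036,-0.032,0.0],0],
    [[-0.036,-0.032,0.0],0],
    [[-0.036,-0.032,0.0],0],
    [[-0.036,-0.032,0.0],0],
  ],
)

```text
time: 1.1
ee_pos: [461.6, 158.1, 222.5]
orientation: [-0.636, -3.076, -0.0]
ft_force: [0.9, 0.8, 0.7]
grip_width: 86.8
gripper_force: 0.0
```

jog_arm(
  commands=[
    [[0,0,0],1.31],
    [[0,0,0],1.31],
    [[0,0,0],1.31],
    [[0,0,0],1.31],
    [[0,0,0],1.31],
  ],
)

```text
time: 1.6
ee_pos: [461.1, 160.0, 222.3]
orientation: [-1.641, -2.678, 0.001]
ft_force: [-0.1, 0.2, 0.7]
grip_width: 87.3
gripper_force: 0.0
```

jog_arm(
  commands=[
    [[0,0,0],1.31],
    [[0,0,0],1.31],
    [[0,0,0],0],
    [[0,0,0],0],
  ],
)

```text
time: 2.0
ee_pos: [461.2, 160.0, 222.4]
orientation: [-1.98, -2.439, 0.001]
ft_force: [0.7, 0.4, -0.4]
grip_width: 87.1
gripper_force: 0.0
```

```bash
python3 - <<'E'
from h import *
go(489,94,150,11.5); print(sense()["ft_force"], sense()["joint_pos"])
E
```

```text
t 2.0 pos [461.2 160.  222.4] heading y 11.85 tilt z [-0. -0. -1.]
shift tool m [-0.0703  0.0137  0.0724]
turn units (either +-30) 0.058
[ 0.71997559  0.38750149 -0.37767552] [-0.79433923 -0.01081902  0.36943887  1.86254275  0.00409987  1.28955233
 -0.21925133]
```

jog_arm(
  commands=[
    [[-0.035,0.007,0.02],0.06],
    [[-0.0353,0.0067,0.02],0],
    [[0,0,0.03],0],
    [[0,0,0.03],0],
    [[0,0,0.03],0],
  ],
)

```text
time: 2.5
ee_pos: [488.7, 93.6, 91.5]
orientation: [1.989, 2.432, 0.0]
ft_force: [-0.7, 0.9, 0.9]
grip_width: 87.2
gripper_force: 0.0
```

jog_arm(
  commands=[
    [[0,0,0.02],0],
    [[0,0,0.006],0],
    [[0,0,0],0],
    [[0,0,0],0],
  ],
)

```text
time: 2.9
ee_pos: [489.4, 94.1, 67.6]
orientation: [1.991, 2.429, 0.002]
ft_force: [0.4, -0.2, 0.6]
grip_width: 87.0
gripper_force: 0.0
```

```bash
python3 - <<'E'
from h import *
go(489,94,66,11.5); print(sense()["ft_force"])
cv2.imwrite("pics/side1.png",cv2.resize(viewer.grab_frame("side")[120:320,120:340],None,fx=3,fy=3)[:600]); cv2.imwrite("pics/top1.png",cv2.resize(viewer.grab_frame("top")[190:300,210:370],None,fx=4,fy=4))
E
```

```text
t 2.9 pos [489.4  94.1  67.6] heading y 11.32 tilt z [ 0.001  0.    -1.   ]
shift tool m [-0.     -0.0004  0.0016]
turn units (either +-30) -0.031
[ 0.41769567 -0.17224226  0.55676711]
```

View pics/side1.png

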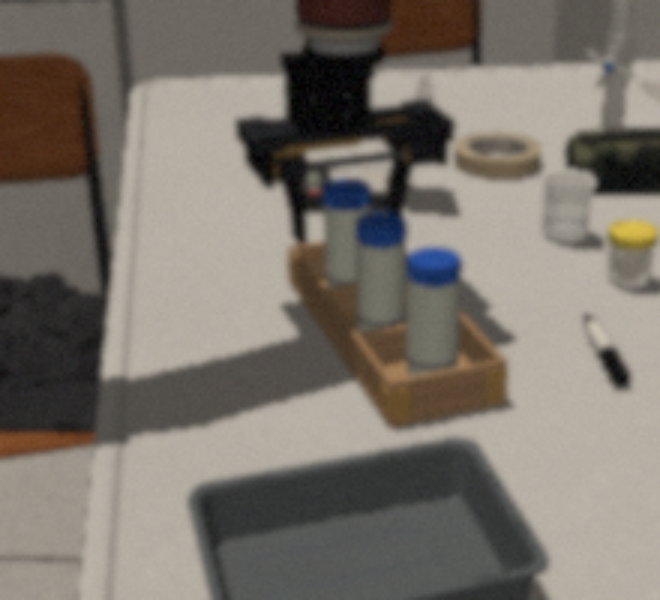

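The open fingers straddle the far (left) canister, at about (345,215) in the crop. Now close and lift.

jog_arm(
  commands=[
    [[0,0,0],0],
    [[0,0,0],0],
    [[0,0,0],0],
    [[0,0,0],0],
    [[0,0,0],0],
  ],
  claw=0.3,
  grip_force=30,
)

```text
time: 3.5
ee_pos: [488.6, 93.9, 66.6]
orientation: [-1.993, -2.429, 0.0]
ft_force: [0.2, 0.7, -0.0]
grip_width: 55.0
gripper_force: 0.0
```

jog_arm(
  commands=[
    [[0,0,0],0],
    [[0,0,0],0],
    [[0,0,0],0],
  ],
)

```text
time: 3.8
ee_pos: [488.7, 93.9, 66.5]
orientation: [1.993, 2.428, -0.0]
ft_force: [-0.1, 0.3, -1.1]
grip_width: 42.8
gripper_force: 30.0
```

jog_arm(
  commands=[
    [[0,0,-0.005],0],
    [[0,0,-0.005],0],
    [[0,0,0],0],
    [[0,0,0],0],
    [[0,0,0],0],
  ],
)

```text
time: 4.3
ee_pos: [488.5, 93.9, 76.5]
orientation: [-1.993, -2.428, 0.0]
ft_force: [0.2, -0.6, -3.0]
grip_width: 43.1
gripper_force: 30.0
```

jog_arm(
  commands=[
    [[0,0,0],0],
  ],
)

```text
time: 4.4
ee_pos: [488.5, 93.9, 76.4]
orientation: [-1.993, -2.428, 0.001]
ft_force: [0.6, -0.1, -3.8]
grip_width: 42.8
gripper_force: 30.0
```

jog_arm(
  commands=[
    [[0,0,0],0],
  ],
)

```text
time: 4.5
ee_pos: [488.6, 93.9, 76.4]
orientation: [-1.993, -2.428, 0.0]
ft_force: [1.0, 0.1, -3.4]
grip_width: 42.9
gripper_force: 30.0
```

About 3.5 N, so L is the middling one. Set it back and go to M.

jog_arm(
  commands=[
    [[0,0,0.004],0],
    [[0,0,0.004],0],
    [[0,0,0.0015],0],
    [[0,0,0.0005],0],
    [[0,0,0],0],
  ],
)

```text
time: 5.0
ee_pos: [488.5, 93.9, 66.6]
orientation: [-1.993, -2.428, 0.001]
ft_force: [-3.1, -0.1, 0.9]
grip_width: 43.1
gripper_force: 30.0
```

jog_arm(
  commands=[
    [[0,0,0],0],
    [[0,0,0],0],
    [[0,0,0],0],
    [[0,0,0],0],
    [[0,0,0],0],
  ],
  claw=1,
)

```text
time: 5.5
ee_pos: [488.9, 94.0, 66.6]
orientation: [1.993, 2.428, 0.0]
ft_force: [-0.8, 0.0, -0.7]
grip_width: 75.4
gripper_force: 0.0
```

jog_arm(
  commands=[
    [[0,0,-0.01],0],
    [[0,0,-0.03],0],
    [[0,0,-0.045],0],
    [[0,0,-0.02],0],
    [[0,0,0],0],
  ],
)

```text
time: 6.0
ee_pos: [490.7, 94.4, 175.6]
orientation: [1.991, 2.426, 0.009]
ft_force: [-0.1, 0.7, 0.8]
grip_width: 86.8
gripper_force: 0.0
```

```bash
python3 - <<'E'
from h import *
go(508,6,66,11.5)
E
```

```text
t 6.0 pos [490.7  94.4 175.6] heading y 11.24 tilt z [ 0.006  0.003 -1.   ]
shift tool m [-0.0903 -0.001   0.1094]
turn units (either +-30) -0.043
```

jog_arm(
  commands=[
    [[-0.045,0.0008,0],0],
    [[-0.045,0.0008,0],0],
    [[0,0,0.04],0],
    [[0,0,0.04],0],
    [[0,0,0.02],0],
  ],
)

```text
time: 6.5
ee_pos: [505.7, 5.3, 68.4]
orientation: [-1.993, -2.426, 0.005]
ft_force: [-0.1, 1.1, 0.5]
grip_width: 87.1
gripper_force: 0.0
```

jog_arm(
  commands=[
    [[0,0,0.005],0],
    [[0,0,0],0],
    [[0,0,0],0],
  ],
)

```text
time: 6.8
ee_pos: [508.6, 6.1, 67.7]
orientation: [1.992, 2.428, 0.002]
ft_force: [-0.0, 0.5, 0.5]
grip_width: 87.4
gripper_force: 0.0
```

```bash
python3 - <<'E'
from h import *
go(508,6,66,11.5)
E
```

```text
t 6.8 pos [508.6   6.1  67.7] heading y 11.26 tilt z [ 0.001  0.    -1.   ]
shift tool m [ 0.0001 -0.0006  0.0017]
turn units (either +-30) -0.04
```

jog_arm(
  commands=[
    [[0,0,0],0],
    [[0,0,0],0],
    [[0,0,0],0],
    [[0,0,0],0],
    [[0,0,0],0],
  ],
  claw=0.3,
)

```text
time: 7.3
ee_pos: [507.9, 6.0, 66.7]
orientation: [1.993, 2.429, 0.0]
ft_force: [-0.1, -0.1, 0.6]
grip_width: 54.8
gripper_force: 0.0
```

jog_arm(
  commands=[
    [[0,0,0],0],
    [[0,0,0],0],
    [[0,0,0],0],
    [[0,0,0],0],
  ],
)

```text
time: 7.7
ee_pos: [507.9, 6.0, 66.6]
orientation: [1.993, 2.429, 0.0]
ft_force: [0.7, -0.3, 0.2]
grip_width: 43.7
gripper_force: 30.0
```

jog_arm(
  commands=[
    [[0,0,-0.005],0],
    [[0,0,-0.005],0],
    [[0,0,0],0],
    [[0,0,0],0],
    [[0,0,0],0],
  ],
)

```text
time: 8.2
ee_pos: [507.7, 6.0, 76.5]
orientation: [-1.993, -2.429, 0.0]
ft_force: [-0.5, -0.5, -0.8]
grip_width: 43.9
gripper_force: 30.0
```

jog_arm(
  commands=[
    [[0,0,0],0],
  ],
)

```text
time: 8.3
ee_pos: [507.7, 6.0, 76.4]
orientation: [-1.993, -2.428, 0.0]
ft_force: [-0.5, -0.0, -1.4]
grip_width: 43.6
gripper_force: 30.0
```

jog_arm(
  commands=[
    [[0,0,0],0],
  ],
)

```text
time: 8.4
ee_pos: [507.7, 6.0, 76.4]
orientation: [-1.993, -2.428, 0.0]
ft_force: [-0.1, 0.0, -2.0]
grip_width: 43.7
gripper_force: 30.0
```

About 1.3 N, so M is the light one, which goes to the tray; R must be the heavy one. Lift high enough to pass over R.

jog_arm(
  commands=[
    [[0,0,-0.015],0],
    [[0,0,-0.03],0],
    [[0,0,-0.035],0],
    [[0,0,-0.03],0],
    [[0,0,-0.015],0],
  ],
)

```text
time: 8.9
ee_pos: [508.8, 5.9, 204.3]
orientation: [1.992, 2.427, 0.004]
ft_force: [0.1, 0.0, -1.9]
grip_width: 44.0
gripper_force: 30.0
```

jog_arm(
  commands=[
    [[0,0,0],0],
    [[-0.012,-0.0048,0],0],
    [[-0.025,-0.01,0],0],
    [[-0.035,-0.014,0],0],
    [[-0.038,-0.015,0],0],
  ],
)

```text
time: 9.4
ee_pos: [484.9, -112.0, 199.9]
orientation: [-1.991, -2.428, 0.003]
ft_force: [0.7, -0.8, -1.2]
grip_width: 43.5
gripper_force: 30.0
```

jog_arm(
  commands=[
    [[-0.038,-0.015,0],0],
    [[-0.038,-0.015,0],0],
    [[-0.038,-0.015,0],0],
    [[-0.038,-0.015,0],0],
    [[-0.03,-0.012,0],0],
  ],
)

```text
time: 9.9
ee_pos: [448.7, -306.0, 200.2]
orientation: [-1.995, -2.425, 0.002]
ft_force: [0.5, 0.2, -1.3]
grip_width: 44.1
gripper_force: 30.0
```

jog_arm(
  commands=[
    [[-0.016,-0.007,0],0],
    [[0,0,0],0],
    [[0,0,0],0],
    [[0,0,0],0],
  ],
)

```text
time: 10.3
ee_pos: [447.4, -319.0, 200.8]
orientation: [-1.991, -2.429, 0.0]
ft_force: [0.8, -0.8, -0.8]
grip_width: 43.6
gripper_force: 30.0
```

```bash
python3 - <<'E'
from h import *
go(448,-323,63,11.5); s=sense();print(s["ft_force"],s["grip_width"]); caps(viewer.grab_frame("top"))
E
```

```text
t 10.3 pos [ 447.4 -319.   200.8] heading y 11.32 tilt z [-0.001  0.001 -1.   ]
shift tool m [-4.200e-03 -1.000e-04  1.378e-01]
turn units (either +-30) -0.03
[ 0.83790558 -0.83614582 -0.80566373] 43.607293271471725
cap [254.3 257.9   9.3] cen [254.5 257.7] area r 8.7 P [488.3  93.7 116. ] [487.9  94.2 116. ]
cap [331.3 234.5   9.4] cen [331.3 234.6] area r 8.8 P [538.8 -76.7 116. ] [539.1 -76.6 116. ]
```

jog_arm(
  commands=[
    [[-0.004,0,0.02],0],
    [[0,0,0.04],0],
    [[0,0,0.04],0],
    [[0,0,0.02],0],
    [[0,0,0.01],0],
  ],
)

```text
time: 10.85
ee_pos: [447.6, -322.3, 69.5]
orientation: [-1.989, -2.428, 0.001]
ft_force: [0.3, -0.3, -0.5]
grip_width: 44.0
gripper_force: 30.0
```

jog_arm(
  commands=[
    [[0,0,0.002],0],
    [[0,0,0.002],0],
    [[0,0,0.001],0],
    [[0,0,0.001],0],
    [[0,0,0],0],
  ],
)

```text
time: 11.35
ee_pos: [448.6, -324.1, 66.1]
orientation: [1.992, 2.428, 0.001]
ft_force: [0.3, 0.8, -0.2]
grip_width: 44.0
gripper_force: 30.0
```

jog_arm(
  commands=[
    [[0,0,0.0005],0],
    [[0,0,0],0],
    [[0,0,0],0],
  ],
)

```text
time: 11.65
ee_pos: [448.3, -324.0, 65.1]
orientation: [1.993, 2.428, -0.0]
ft_force: [0.7, -0.3, -1.0]
grip_width: 43.5
gripper_force: 30.0
```

jog_arm(
  commands=[
    [[0,0,0.0005],0],
    [[0,0,0.0005],0],
    [[0,0,0.0005],0],
    [[0,0,0],0],
    [[0,0,0],0],
  ],
)

```text
time: 12.15
ee_pos: [448.3, -323.9, 63.5]
orientation: [-1.993, -2.428, 0.0]
ft_force: [-0.0, -0.2, -0.5]
grip_width: 43.9
gripper_force: 30.0
```

jog_arm(
  commands=[
    [[0,0,0.0005],0],
    [[0,0,0],0],
    [[0,0,0],0],
  ],
)

```text
time: 12.45
ee_pos: [448.3, -323.9, 63.0]
orientation: [-1.993, -2.429, 0.0]
ft_force: [0.1, 0.4, -1.1]
grip_width: 43.6
gripper_force: 30.0
```

jog_arm(
  commands=[
    [[0,0,0.0003],0],
    [[0,0,0],0],
    [[0,0,0],0],
  ],
)

```text
time: 12.75
ee_pos: [448.3, -324.0, 63.0]
orientation: [1.993, 2.428, 0.0]
ft_force: [-0.8, 2.2, 4.1]
grip_width: 43.9
gripper_force: 30.0
```

Contact reached (force now upward). Release, rise and head for R.

jog_arm(
  commands=[
    [[0,0,0],0],
    [[0,0,0],0],
    [[0,0,0],0],
    [[0,0,0],0],
    [[0,0,0],0],
  ],
  claw=1,
)

```text
time: 13.25
ee_pos: [448.3, -324.0, 62.7]
orientation: [1.993, 2.429, -0.0]
ft_force: [0.8, 0.2, 0.3]
grip_width: 75.7
gripper_force: 0.0
```

jog_arm(
  commands=[
    [[0,0,-0.01],0],
    [[0,0,-0.035],0],
    [[0,0,-0.045],0],
    [[0,0,-0.04],0],
    [[0,0,0],0],
  ],
)

```text
time: 13.75
ee_pos: [450.3, -326.1, 198.8]
orientation: [1.989, 2.422, 0.004]
ft_force: [0.8, -0.4, -0.8]
grip_width: 86.9
gripper_force: 0.0
```

jog_arm(
  commands=[
    [[0,0,0],0],
    [[0,0,0],0],
  ],
)

```text
time: 13.95
ee_pos: [447.9, -323.5, 192.2]
orientation: [-1.992, -2.428, 0.0]
ft_force: [0.1, 0.6, 0.3]
grip_width: 87.1
gripper_force: 0.0
```

```bash
python3 - <<'E'
from h import *
go(539,-77,66,11.5); f=viewer.grab_frame("top"); caps(f); caps(f,112.5)
E
```

```text
t 13.95 pos [ 447.9 -323.5  192.2] heading y 11.26 tilt z [-0.001  0.001 -1.   ]
shift tool m [0.2239 0.1376 0.1263]
turn units (either +-30) -0.04
cap [442.6 275.6   9.7] cen [442.7 275.6] area r 8.8 P [ 447.6 -322.   116. ] [ 447.9 -321.8  116. ]
cap [254.3 257.9   9.3] cen [254.4 257.7] area r 8.7 P [488.2  93.9 116. ] [487.9  94.3 116. ]
cap [331.4 234.7   9.4] cen [331.3 234.6] area r 8.8 P [538.7 -76.8 116. ] [538.5 -76.8 116. ]
cap [442.6 275.6   9.7] cen [442.7 275.6] area r 8.8 P [ 447.2 -323.3  112.5] [ 447.4 -323.2  112.5]
cap [254.3 257.9   9.3] cen [254.4 257.7] area r 8.7 P [487.9  94.2 112.5] [487.6  94.6 112.5]
cap [331.4 234.7   9.4] cen [331.3 234.6] area r 8.8 P [538.6 -77.2 112.5] [538.4 -77.2 112.5]
```

jog_arm(
  commands=[
    [[0.04,0.025,0],-0.04],
    [[0.04,0.025,0],0],
    [[0.04,0.025,0],0],
    [[0.04,0.025,0],0],
    [[0.04,0.025,0],0],
  ],
)

```text
time: 14.5
ee_pos: [530.8, -101.3, 191.8]
orientation: [-1.987, -2.431, 0.002]
ft_force: [0.9, -1.1, 0.9]
grip_width: 87.2
gripper_force: 0.0
```

jog_arm(
  commands=[
    [[0.0239,0.0126,0],0],
    [[0,0,0.04],0],
    [[0,0,0.04],0],
    [[0,0,0.03],0],
    [[0,0,0.012],0],
  ],
)

```text
time: 15.0
ee_pos: [536.0, -77.2, 67.0]
orientation: [-1.985, -2.429, 0.007]
ft_force: [-0.2, -0.0, 1.0]
grip_width: 87.1
gripper_force: 0.0
```

jog_arm(
  commands=[
    [[0,0,0],0],
    [[0,0,0],0],
    [[0,0,0],0],
  ],
)

```text
time: 15.3
ee_pos: [539.8, -77.4, 72.3]
orientation: [1.987, 2.431, 0.003]
ft_force: [0.3, 0.4, 0.2]
grip_width: 86.9
gripper_force: 0.0
```

```bash
python3 - <<'E'
from h import *
go(539,-77,70,11.5)
E
```

```text
t 15.3 pos [539.8 -77.4  72.3] heading y 11.48 tilt z [ 0.002  0.    -1.   ]
shift tool m [ 0.0006 -0.0007  0.0023]
turn units (either +-30) -0.003
```

jog_arm(
  commands=[
    [[0,0,0.001],0],
    [[0,0,0],0],
    [[0,0,0],0],
    [[0,0,0],0],
    [[0,0,0],0],
  ],
  claw=0.3,
  grip_force=45,
)

```text
time: 15.8
ee_pos: [538.7, -77.2, 69.8]
orientation: [1.988, 2.433, 0.0]
ft_force: [0.2, -0.4, 1.2]
grip_width: 55.0
gripper_force: 0.0
```

jog_arm(
  commands=[
    [[0,0,0],0],
    [[0,0,0],0],
    [[0,0,0],0],
    [[0,0,0],0],
  ],
)

```text
time: 16.2
ee_pos: [538.8, -77.2, 69.8]
orientation: [1.988, 2.433, -0.0]
ft_force: [1.0, -0.1, -1.0]
grip_width: 42.9
gripper_force: 45.0
```

jog_arm(
  commands=[
    [[0,0,-0.005],0],
    [[0,0,-0.005],0],
    [[0,0,0],0],
    [[0,0,0],0],
    [[0,0,0],0],
  ],
)

```text
time: 16.7
ee_pos: [538.4, -77.2, 79.5]
orientation: [-1.987, -2.432, 0.001]
ft_force: [1.0, 0.0, -7.2]
grip_width: 42.7
gripper_force: 45.0
```

jog_arm(
  commands=[
    [[0,0,0],0],
  ],
)

```text
time: 16.8
ee_pos: [538.5, -77.2, 79.6]
orientation: [-1.988, -2.432, 0.0]
ft_force: [0.1, 0.3, -7.4]
grip_width: 42.9
gripper_force: 45.0
```

7.3 N, so R is the heavy one. Carry it over to the balance.

jog_arm(
  commands=[
    [[0,0,-0.015],0],
    [[0,0,-0.03],0],
    [[0,0,-0.035],0],
    [[0,0,-0.03],0],
    [[0,0,-0.015],0],
  ],
)

```text
time: 17.3
ee_pos: [539.9, -77.8, 208.4]
orientation: [1.987, 2.43, 0.005]
ft_force: [-0.4, 1.2, -6.7]
grip_width: 43.0
gripper_force: 45.0
```

jog_arm(
  commands=[
    [[0,0,0],0],
    [[0.012,0.0023,0],0],
    [[0.025,0.0048,0],0],
    [[0.035,0.0067,0],0],
    [[0.04,0.0077,0],0],
  ],
)

```text
time: 17.8
ee_pos: [536.1, 37.9, 202.8]
orientation: [-1.989, -2.43, 0.004]
ft_force: [-0.4, 2.0, -6.1]
grip_width: 42.5
gripper_force: 45.0
```

jog_arm(
  commands=[
    [[0.04,0.0077,0],0],
    [[0.04,0.0077,0],0],
    [[0.04,0.0077,0],0],
    [[0.04,0.0077,0],0],
    [[0.04,0.0077,0],0],
  ],
)

```text
time: 18.3
ee_pos: [533.4, 242.8, 202.3]
orientation: [-1.986, -2.432, 0.005]
ft_force: [1.4, -0.2, -6.4]
grip_width: 42.6
gripper_force: 45.0
```

jog_arm(
  commands=[
    [[0.04,0.0077,0],0],
    [[0.035,0.0067,0],0],
    [[0.02,0.0038,0],0],
    [[0.0116,0.0023,0],0],
    [[0,0,0],0],
  ],
)

```text
time: 18.8
ee_pos: [533.1, 350.2, 203.2]
orientation: [-1.985, -2.434, 0.004]
ft_force: [-1.3, -0.3, -8.8]
grip_width: 42.8
gripper_force: 45.0
```

jog_arm(
  commands=[
    [[0,0,0],-0.6],
    [[0,0,0],-1.2],
    [[0,0,0],-1.35],
    [[0,0,0],-1.35],
    [[0,0,0],-1.35],
  ],
)

```text
time: 19.3
ee_pos: [534.9, 346.2, 204.6]
orientation: [1.158, 2.92, -0.002]
ft_force: [0.5, 0.7, -7.4]
grip_width: 42.6
gripper_force: 45.0
```

jog_arm(
  commands=[
    [[0,0,0],-1.35],
    [[0,0,0],-1.35],
    [[0,0,0],-1.35],
    [[0,0,0],-1.2],
    [[0,0,0],-0.6],
  ],
)

```text
time: 19.8
ee_pos: [534.9, 346.0, 204.5]
orientation: [-0.225, -3.134, 0.002]
ft_force: [-0.1, 0.6, -6.8]
grip_width: 42.7
gripper_force: 45.0
```

jog_arm(
  commands=[
    [[0,0,0],-0.3],
    [[0,0,0],0],
    [[0,0,0],0],
    [[0,0,0],0],
  ],
)

```text
time: 20.2
ee_pos: [534.4, 348.1, 204.7]
orientation: [-0.181, -3.136, 0.001]
ft_force: [0.4, 0.3, -7.6]
grip_width: 42.8
gripper_force: 45.0
```

```bash
python3 - <<'E'
from h import *
go(534,349.5,83.8,84); s=sense();print(s["ft_force"],s["grip_width"],s["joint_pos"]); cv2.imwrite("pics/side2.png",cv2.resize(viewer.grab_frame("side")[60:260,140:400],None,fx=3,fy=3))
E
```

```text
t 20.2 pos [534.4 348.1 204.7] heading y 83.38 tilt z [-0. -0. -1.]
shift tool m [0.0006 0.0014 0.1209]
turn units (either +-30) -0.103
[ 0.4018516   0.26557057 -7.64710836] 42.7638173977344 [-0.8467944   0.32065492  0.25327874  1.53171422 -0.08173718  1.29992932
  0.87127484]
```

View pics/side2.png

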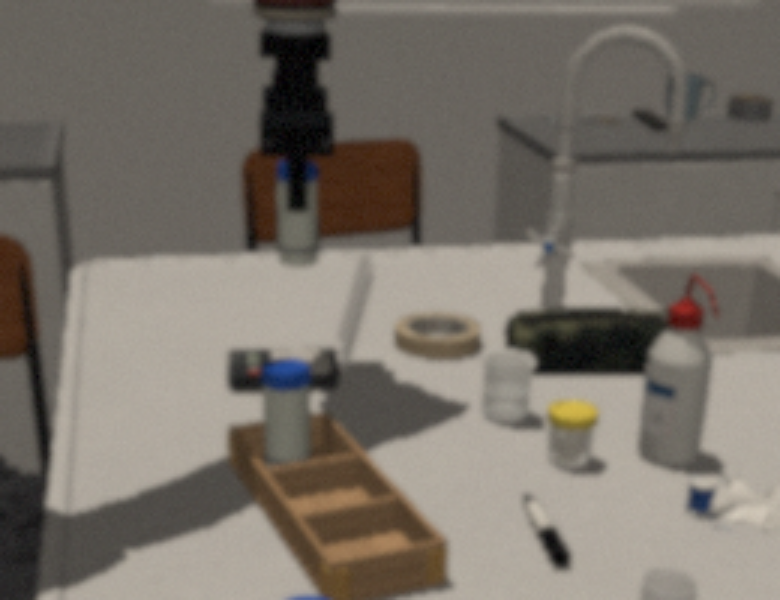

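The side crop shows canister R held at (298,210) above the balance (285,368), with the cover behind it (355,300) and clear. Lower it.

jog_arm(
  commands=[
    [[0.0005,0.0012,0.015],0],
    [[0,0,0.03],0],
    [[0,0,0.03],0],
    [[0,0,0.025],0],
    [[0,0,0.01],0],
  ],
)

```text
time: 20.75
ee_pos: [531.8, 349.2, 90.7]
orientation: [-0.178, -3.133, 0.006]
ft_force: [-0.3, -0.1, -7.2]
grip_width: 42.8
gripper_force: 45.0
```

jog_arm(
  commands=[
    [[0,0,0.002],0],
    [[0,0,0],0],
    [[0,0,0],0],
    [[0,0,0],0],
  ],
)

```text
time: 21.15
ee_pos: [534.6, 350.8, 94.2]
orientation: [0.178, 3.135, 0.002]
ft_force: [0.1, -0.1, -7.1]
grip_width: 42.7
gripper_force: 45.0
```

```bash
python3 - <<'E'
from h import *
go(534,349.5,83.8,84); f=viewer.grab_frame("top"); cv2.imwrite("pics/top3.png",cv2.resize(f[180:290,90:210],None,fx=5,fy=5))
E
```

```text
t 21.15 pos [534.6 350.8  94.2] heading y 83.49 tilt z [ 0.002  0.001 -1.   ]
shift tool m [ 0.0004 -0.0013  0.0104]
turn units (either +-30) -0.085
```

View pics/top3.png

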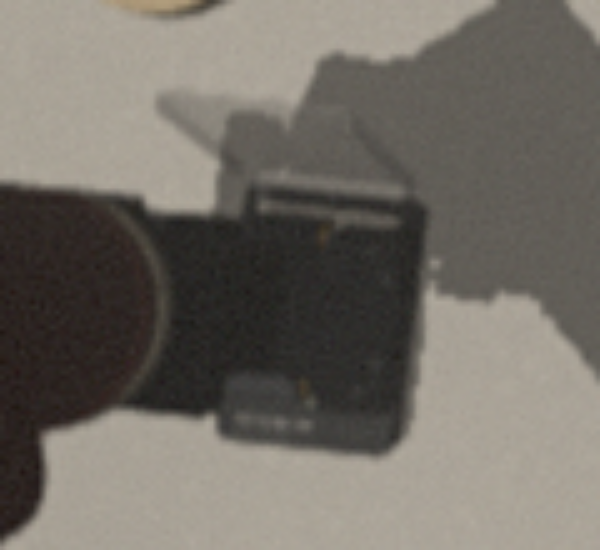

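The gripper covers the pan and the cover (about (330,150)) stays clear of it. Final slow descent.

jog_arm(
  commands=[
    [[0,-0.001,0.002],0],
    [[0,0,0.002],0],
    [[0,0,0.002],0],
    [[0,0,0.001],0],
    [[0,0,0],0],
  ],
)

```text
time: 21.7
ee_pos: [533.5, 349.2, 85.5]
orientation: [-0.178, -3.136, 0.001]
ft_force: [-0.4, 0.8, -6.7]
grip_width: 42.5
gripper_force: 45.0
```

jog_arm(
  commands=[
    [[0,0,0],0],
    [[0,0,0],0],
  ],
)

```text
time: 21.9
ee_pos: [533.7, 349.3, 85.8]
orientation: [0.178, 3.136, 0.0]
ft_force: [-0.6, -0.3, -7.4]
grip_width: 42.4
gripper_force: 45.0
```

jog_arm(
  commands=[
    [[0,0,0.0005],0],
    [[0,0,0],0],
    [[0,0,0],0],
  ],
)

```text
time: 22.2
ee_pos: [533.7, 349.3, 85.2]
orientation: [-0.178, -3.136, 0.0]
ft_force: [-0.9, -0.2, -8.7]
grip_width: 42.9
gripper_force: 45.0
```

jog_arm(
  commands=[
    [[0,0,0.0005],0],
    [[0,0,0.0004],0],
    [[0,0,0],0],
    [[0,0,0],0],
  ],
)

```text
time: 22.6
ee_pos: [533.7, 349.2, 84.3]
orientation: [-0.178, -3.136, 0.0]
ft_force: [0.7, -0.0, -7.2]
grip_width: 42.6
gripper_force: 45.0
```

jog_arm(
  commands=[
    [[0,0,0.0004],0],
    [[0,0,0],0],
    [[0,0,0],0],
  ],
)

```text
time: 22.9
ee_pos: [533.7, 349.3, 83.9]
orientation: [-0.178, -3.136, 0.0]
ft_force: [0.3, 0.3, -7.5]
grip_width: 42.4
gripper_force: 45.0
```

jog_arm(
  commands=[
    [[0,0,0.0003],0],
    [[0,0,0],0],
    [[0,0,0],0],
  ],
)

```text
time: 23.2
ee_pos: [533.8, 349.3, 83.9]
orientation: [0.178, 3.136, 0.0]
ft_force: [-0.4, -0.5, -4.5]
grip_width: 43.0
gripper_force: 45.0
```

Touching. One more small step, then release and rise straight up.

jog_arm(
  commands=[
    [[0,0,0.0003],0],
    [[0,0,0],0],
  ],
)

```text
time: 23.4
ee_pos: [533.8, 349.3, 83.8]
orientation: [0.178, 3.136, 0.0]
ft_force: [-2.6, -0.8, 1.0]
grip_width: 42.8
gripper_force: 45.0
```

jog_arm(
  commands=[
    [[0,0,0],0],
    [[0,0,0],0],
    [[0,0,0],0],
    [[0,0,0],0],
    [[0,0,0],0],
  ],
  claw=0.9,
)

```text
time: 23.9
ee_pos: [533.8, 349.4, 83.4]
orientation: [0.178, 3.136, 0.0]
ft_force: [0.1, -0.1, 1.2]
grip_width: 73.7
gripper_force: 0.0
```

jog_arm(
  commands=[
    [[0,0,-0.01],0],
    [[0,0,-0.03],0],
    [[0,0,-0.04],0],
    [[0,0,-0.04],0],
    [[0,0,-0.03],0],
  ],
)

```text
time: 24.4
ee_pos: [534.2, 349.5, 237.2]
orientation: [0.178, 3.134, 0.003]
ft_force: [1.3, 0.1, -0.1]
grip_width: 78.4
gripper_force: 0.0
```

jog_arm(
  commands=[
    [[-0.01,-0.035,0],0],
    [[-0.01,-0.045,0],0],
    [[-0.01,-0.045,0],0],
    [[0,0,0],0],
    [[0,0,0],0],
  ],
)

```text
time: 24.9
ee_pos: [549.8, 220.5, 234.5]
orientation: [0.183, 3.135, 0.002]
ft_force: [-0.4, 1.2, 0.3]
grip_width: 78.2
gripper_force: 0.0
```

```bash
python3 - <<'E'
from h import *
s=sense();print(s["time"],s["ee_pos"],s["ft_force"]); f=viewer.grab_frame("top"); caps(f); print(); caps(f,130); g=viewer.grab_frame("side")
cv2.imwrite("pics/end.png",np.hstack([cv2.resize(f[180:340,110:490],(400,168)),cv2.resize(g[140:340,150:350],(400,400))[:168]]) if 0 else cv2.resize(g[140:350,150:400],None,fx=2.8,fy=2.8)[:600])
cv2.imwrite("pics/end2.png",cv2.resize(f[180:330,110:490],None,fx=2,fy=2))
E
```

```text
24.9 [549.79348981 220.46081466 234.47856164] [-0.36779851  1.17023473  0.30072297]
cap [442.4 275.8   9.9] cen [442.3 275.7] area r 9.4 P [ 447.5 -321.2  116. ] [ 447.3 -321.3  116. ]

cap [442.4 275.8   9.9] cen [442.3 275.7] area r 9.4 P [ 449.4 -315.8  130. ] [ 449.2 -315.8  130. ]
```

View pics/end.png

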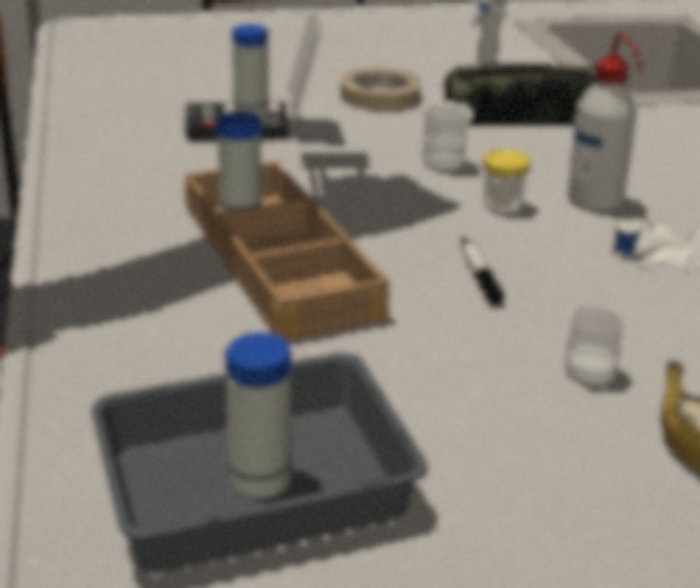

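View pics/end2.png

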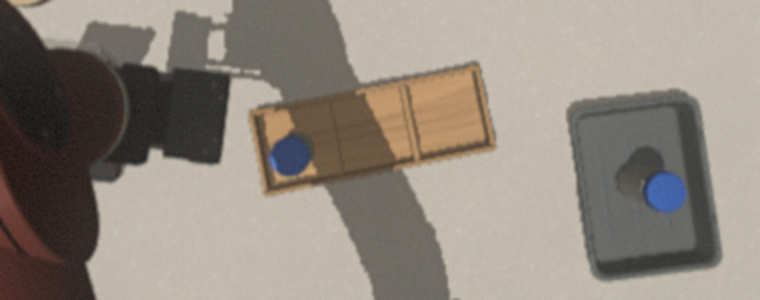

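Both pictures show every canister upright: the heavy one on the pan (250,70) with the cover open, the middling one in the box (240,165), and the light one in the tray (258,415). The bystanders have not moved. I'm handing it in.

```bash
python3 -c "
from rig import order
print(order.sign_off())"
```

```text
the job is handed in; nothing more can be done
None
```

The job is handed in, though the judge returned no verdict: the heaviest canister (about 7.3 N) is on the balance pan, the lightest (about 1.3 N) is in the tray and the middling one (about 3.5 N) is in the box, all upright in the last pictures, with the beaker, jar and marker untouched.

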